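# Hang a keyhole carrier plate on the twin bolts of a bicycle frame rail

## Task

Take the orange carrier plate and hang it on the frame rail: let both of its keyholes drop over both bolt heads together, its yellow end towards the rail's yellow stop, then slide it along the rail until it is fully home against that stop, and let go. The bolts sit on a sliding strip, so find them by feel and gently: never press the plate on the rail or its bolts with more than 25 N, and leave the other things on the bench where they are.

Things in the scene. Friction and masses are not known exactly. Their poses are not given: they have to be found in the camera images.
- plate_block (a point): Centre of the black upright block (28 x 14 x 43 mm along x, y, z) on the loose orange plate; grip it across its 14 mm. The plate (132 x 40 x 5 mm, about 160 g) lies flat on a 3 mm grey mat, z up, x along it to its yellow end. This point is 26.5 mm above the plate's underside, 4 mm behind (-x of) its middle; the block stands from 5 to 48 mm above the underside.
- plate_hole (a point): Centre of the front keyhole's round 14 mm entry, at the plate's underside, 36 mm ahead (+x) of plate_block. The rear entry is 64 mm behind it, both on the plate's centre line. From each entry a 9 mm wide slot runs towards -x: a bolt neck can go 14 mm back from the entry's centre. Axes as plate_block.
- rail_top (a point): Centre line and mid-length of the aluminium rail's flat top (250 x 40 mm), 84 mm above the bench, on a green bicycle frame tube held in two rubber cradles that give 1 mm per 8 N, any way. x runs along the rail towards its yellow stop, z up. With the plate home, plate_block lies 16 mm ahead of (+x) and 26.5 mm above this point. A green head tube stands 50 mm above the rail, 200 mm ahead.
- rail_stop (a point): Middle of the near face of the yellow stop block (16 mm tall, as wide as the rail), at the height of the rail top, 86 mm ahead (+x) of rail_top. Pushed this way the seated plate runs free until the bolt necks meet its slot ends, then takes the bolts along (4 to 9 N) until its yellow end meets this face. Ease the push off before letting go, or the rubber springs it back.
- rail_bolts_about (a point): Not the bolts: a fixed mark on the rail 18 mm behind rail_top. The middle between the two bolts starts up to 14 mm either way along x from it (unmeasured). Bolts: 64 mm apart on the centre line; neck 7 mm wide; head 12 mm wide, 7 to 13 mm above the rail, tapering to 9.6 mm at its flat top. Their strip slides if pushed by 4 N, from 18 mm behind to 25 mm ahead of this mark.
- wrench: bystander: a steel wrench lying on the bench; leave it alone
- screwdriver: bystander: a screwdriver lying on the bench; leave it alone
- oil: bystander: a green oil bottle, 44 mm across, 120 mm tall, standing; origin under its base; leave it alone
- grease: bystander: a blue grease jar, 68 mm across, 60 mm tall; origin under its base; leave it alone
- cog: bystander: a steel sprocket ring, 84 mm across, 4 mm thick, lying flat; leave it alone
- tray: bystander: a red open tray, 100 x 140 x 30 mm; origin under its base; leave it alone
Not all that is in view belongs to the job. Of the things like the part that bears plate_block, leave any that is pink; of the rest the smaller one is meant.

How it is judged:
By the outcome, as a careful person would: the job done as asked, in the order asked, and still so for the second after the job is handed in, with the robot touching nothing.
It also fails if it takes over 70 s, if anything falls off the work surface, if the arm or the gripper's body presses on something with over 40 N, if the wrist force passes 120 N, or if a joint passes its speed limit or range.

## Robot

A 7-joint arm with a two-finger parallel gripper is mounted at the origin on the work surface. World frame = base frame: x ahead of the robot, y to its left, z up, the work surface at z = 0. Lengths are in mm, angles in rad, forces in N, time in s.
With the tool pointing down it reaches from about 350 to 775 mm from the base axis. Payload 3.1 kg.
Tool frame: the origin (TCP) lies on the centre line of the jaws, within the pads' length; the fingertips stand 11 mm ahead of it and the grasp point (between the pads) lies 8 mm behind it; z points along the fingers, y is the line along which they close (so a half turn about z gives the same grasp; the last joint's range is limited). The gripper opens to 85 mm and grips with 20 to 120 N. Pads are 22 mm wide; open, the fingers measure 114 mm over their backs; the gripper's body (76 mm by 85 mm) begins 54 mm behind the grasp point. The pads swing forward as they close: fully open they stand 13 mm farther back than shut.
Start: joints at [1.262, 0.311, 0.014, 1.512, -0.004, 1.319, -0.027], TCP at [145.038, -530.549, 204.004] pointing down, gripper open.
Joint ranges: [-2.7, 2.7], [-0.3, 1.91], [-1.27, 1.3], [0.12, 2.57], [-1.44, 4.58], [0.2, 2.03], [-3.05, 3.05]. Speed limits (rad/s): [2.79, 2.79, 3.14, 3.14, 3.14, 3.14, 3.14].

## Interface

Orientations are given as a unit quaternion [w, x, y, z].
In Python, from rig import get_obs, get_image, sign_off gives the robot as it stands. The module is installed in compiled form; this text tells all that it offers.
- The arm moves only by the tool jog_arm, never from a script. Its argument "rows" is a list of rows, each an object of numbers: "tx", "ty", "tz": the shift along the tool's x, y, z in mm; "spin": the turn about the tool's z in degrees; "fingers": the closure, from 0 (fully open) to 1 (shut). In form: [{"tx": .., "ty": .., "tz": .., "spin": .., "fingers": ..}, ...]. A call has 1 to 12 rows; each row shifts and turns the commanded pose from where the row before left it, along the tool's axes as they then stand; what a row does not reach is not made up. A row lasts 1/10 s, in which the tool goes at most 50 mm and 8.59 degrees, less where a joint would pass 70% of its speed; a pose out of reach is approached as far as the arm can. A call is refused whole if a number of a shift passes 50 or a number of a turn 8.59, either way. A call with a gripper value outside its range is refused whole. The fingers move at their own pace and stop on an object; "grip_force" is the grip in N (left out, the last holds). Time passes only in rows, so rows that do not move let the fingers close. It gives the time, the measured TCP pose, the force, the opening and the grip force at its end, in the units of the state.
- get_obs(): the state, without advancing time (a new reading comes with each control period).
- get_image(name): name is "scene" or "side" or "wrist"; returns a dict with "color" (480x640x3 uint8, red, green, blue), "K" (3x3 intrinsics, pixels), "R" (3x3) and "t" (3): a world point X has camera coordinates R X + t. Camera axes: x right, y down, z forward; pixel columns grow to the right and rows downward; lengths in mm; the calibration is good to about 2 mm. A picture is of the moment at which its call begins. There is no depth.
- sign_off(): hands the job in; it is judged then, once.
The state is a dict: "time_s": time; "joint_positions": joint angles; "joint_vel": joint speeds; "joint_efforts": joint torques, N m; "tcp_pos": TCP position; "tool_rot": TCP orientation; "contact_force": force on the tool from outside, world axes, zero at the start; "wrist_torque": the same for the moment, N m; "finger_gap": opening from 0.0 (shut) to 1.0 (fully open); "grasp_force": force on a finger pad.
Only numpy, scipy, OpenCV 4.12 (cv2) and the standard library are available. Lean on these libraries where they do the work, as an engineer would, in place of code of your own. Each camera call takes 0.05 s, during which the arm holds its last target. There are 200 camera calls.

## Working session

There is one attempt and no reset: what is moved stays moved. The work goes in short steps, Python scripts to look and compute and a tool call to move; the robot and the scene stay as the last step left them, time stands still between calls to the robot, and variables do not carry over. Pictures are saved under pics/ and viewed, at most 10 in all, crops included, and the job is handed in when it is done.

Besides the shell and the picture viewer there is one more tool, called after "Request:" as name(argument=value, ...), one argument or row to a line, values as JSON. jog_arm: Moves the arm, as the interface text tells. Its arguments: {"type":"object","properties":{"rows":{"type":"array","items":{"type":"object","properties":{"tx":{"type":"number"},"ty":{"type":"number"},"tz":{"type":"number"},"spin":{"type":"number"},"fingers":{"type":"number"}}}},"grip_force":{"type":"number"}},"required":["rows"]}

```bash
mkdir -p pics; cat > h.py <<'E'
import numpy as np,cv2
from rig import get_obs,get_image
def ray(im,u,v,z):
    d=im["R"].T@np.linalg.solve(im["K"],[u,v,1.]);c=-im["R"].T@im["t"]
    return c+d*(z-c[2])/d[2]
def proj(im,X):
    p=im["K"]@(im["R"]@np.array(X,float)+im["t"]);return p[:2]/p[2]
def tri(a,pa,b,pb):
    A=[];B=[]
    for im,p in((a,pa),(b,pb)):
        d=im["R"].T@np.linalg.solve(im["K"],[*p,1.]);d/=np.linalg.norm(d);c=-im["R"].T@im["t"]
        P=np.eye(3)-np.outer(d,d);A.append(P);B.append(P@c)
    return np.linalg.lstsq(np.vstack(A),np.hstack(B),rcond=None)[0]
E
python3 - <<'E'
from h import *
import pickle
for n in("scene","side"):
    im=get_image(n);pickle.dump(im,open(n+".pkl","wb"));cv2.imwrite(f"pics/{n}0.png",im["color"][...,::-1])
    print(n,-im["R"].T@im["t"],im["R"][2])
o=get_obs();print(o["tool_rot"],o["contact_force"])
E
```

```text
scene [1319.33005949 -254.40734309 1133.83931078] [-0.60009952  0.20909447 -0.77211403]
side [-794.53618415  551.71199117 1040.18728738] [ 0.77184005 -0.30919561 -0.55557269]
[-1.07252334e-03  9.91113734e-01  1.33012692e-01 -1.99317196e-04] [-0.13875043  0.04328611  0.16075878]
```

View pics/scene0.png

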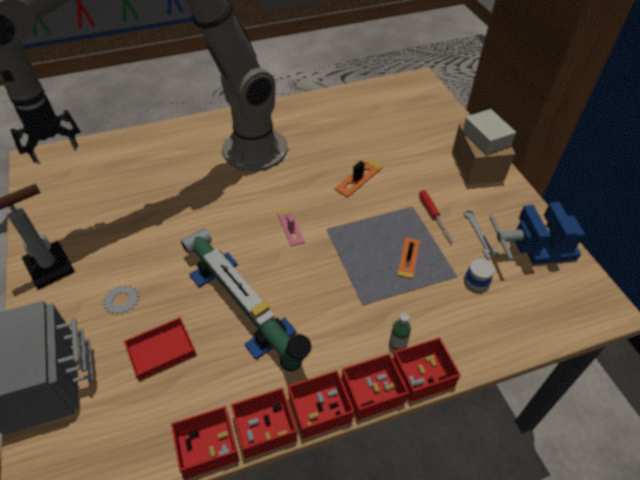

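View pics/side0.png

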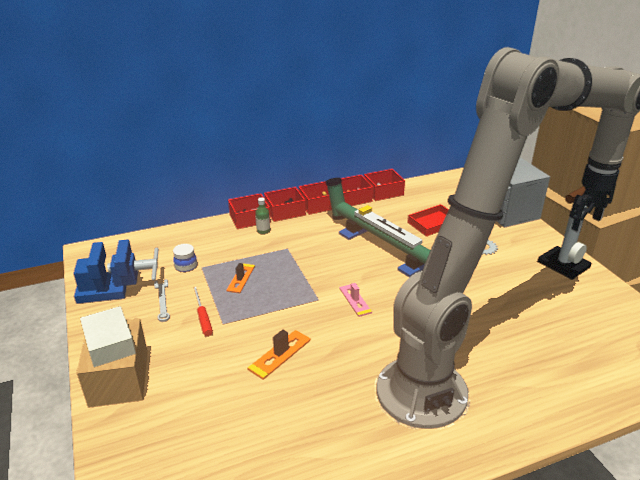

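Candidates that could be the plate, in scene pixels: pink plate at (291,228), excluded by colour; larger orange plate at (358,178), off the mat; smaller orange plate on the grey mat at (409,257), which is the one I choose. The rail runs from about (215,255) to (262,308), with its yellow stop at (261,308). I'll check the choice with close crops.

```bash
python3 - <<'E'
from h import *
import pickle
S=pickle.load(open("scene.pkl","rb"));D=pickle.load(open("side.pkl","rb"))
def crop(im,x,y,w,h):return cv2.resize(im["color"][y:y+h,x:x+w,::-1],(400,300),interpolation=cv2.INTER_CUBIC)
m=np.vstack([np.hstack([crop(S,370,225,80,60),crop(S,180,230,120,90)]),np.hstack([crop(D,200,250,80,60),crop(D,325,195,120,90)])])
cv2.imwrite("pics/c1.png",m)
for n,im,plates in(("S",S,None),("D",D,None)):
    hsv=cv2.cvtColor(im["color"],cv2.COLOR_RGB2HSV)
    for nm,lo,hi in(("or",(5,190,120),(17,255,255)),("ye",(20,190,120),(30,255,255))):
        k,l,st,c=cv2.connectedComponentsWithStats(cv2.inRange(hsv,lo,hi))
        for i in range(1,k):
            if st[i,4]>25:
                print(n,nm,st[i],c[i].round(1),ray(im,*c[i],8).round(0))
E
```

```text
D or [227 266  27  26 227] [240.  280.5] [549. 280.   8.]
D or [253 331  57  43 683] [281.8 352.6] [229. 260.   8.]
D ye [359 206  13   8  61] [365.  209.3] [ 780. -219.    8.]
D ye [357 310  14   5  29] [363.8 311.6] [294.   9.   8.]
D ye [248 364  20  13 110] [257.7 370.2] [194. 332.   8.]
```

View pics/c1.png

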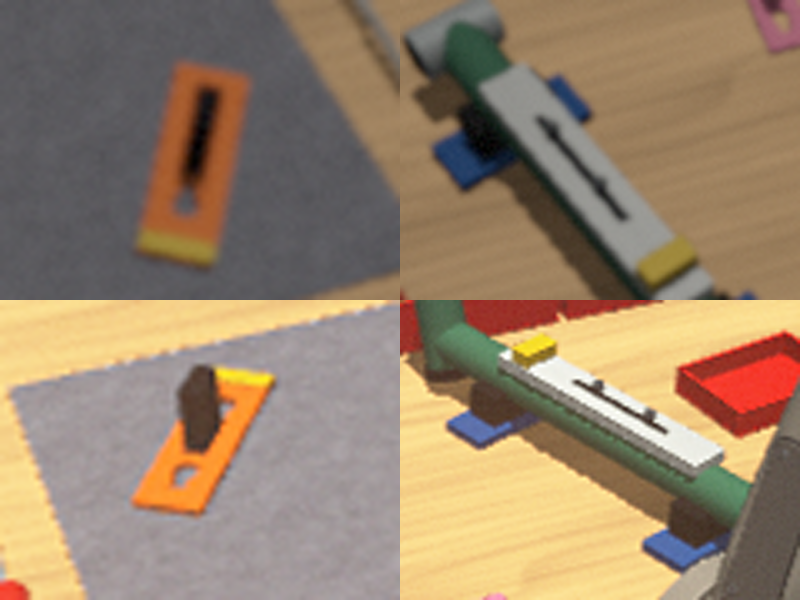

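The crops show the smaller orange plate on the mat, with its yellow end towards scene (405,274) and side (247,266). The rail has two bolts in its slot and the stop at scene (260,308), side (365,209).

```bash
python3 - <<'E'
from h import *
import pickle
S=pickle.load(open("scene.pkl","rb"));D=pickle.load(open("side.pkl","rb"))
def rect(im,box,lo,hi,z,tag):
    x,y,w,h=box;hsv=cv2.cvtColor(im["color"],cv2.COLOR_RGB2HSV)[y:y+h,x:x+w]
    m=cv2.inRange(hsv,lo,hi);k,l,st,c=cv2.connectedComponentsWithStats(m)
    i=1+st[1:,4].argmax();v,u=np.nonzero(l==i)
    P=np.array([ray(im,a+x,b+y,z)[:2] for a,b in zip(u,v)],np.float32)
    r=cv2.minAreaRect(P);print(tag,st[i],np.round(r[0],1),np.round(r[1],1),round(r[2],1))
    print(cv2.boxPoints(r).round(0).tolist())
for t,im,b in(("S",S,(385,225,50,65)),("D",D,(220,258,40,45))):
    rect(im,b,(3,120,60),(32,255,255),8,t+" plate")
    rect(im,b,(20,120,60),(32,255,255),8,t+" yellow")
for t,im,b,v in(("S",S,(195,245,100,90),120),("D",D,(340,200,110,60),150)):
    rect(im,b,(0,0,v),(179,45,255),84,t+" rail")
    rect(im,b,(18,120,60),(33,255,255),100,t+" stop")
E
```

```text
S plate [ 13  13  21  40 513] [566.5 273.6] [ 39.9 134.4] 55.9
[[500.0, 295.0], [611.0, 219.0], [633.0, 252.0], [522.0, 328.0]]
S yellow [13 47 15  6 52] [614.6 240.8] [37.4 12.1] 55.2
[[599.0, 229.0], [609.0, 222.0], [630.0, 253.0], [620.0, 260.0]]
D plate [  7   6  28  29 325] [563.  275.1] [ 42.5 135.8] 55.7
[[495.0, 296.0], [607.0, 219.0], [631.0, 254.0], [519.0, 331.0]]
D yellow [23  6 12  3 28] [612.8 238. ] [33.1 10.1] 68.3
[[602.0, 224.0], [611.0, 221.0], [624.0, 252.0], [614.0, 255.0]]
S rail [ 10   4  57  62 942] [ 534.9 -194.4] [206.3  40. ] 19.2
[[431.0, -209.0], [444.0, -247.0], [639.0, -179.0], [626.0, -142.0]]
S stop [ 57  55  17  17 161] [ 653.1 -154.9] [24.2 42.3] 22.3
[[634.0, -140.0], [650.0, -179.0], [672.0, -170.0], [656.0, -131.0]]
D rail [ 23  12  59  33 401] [ 537.7 -191. ] [212.7  41.7] 18.8
[[430.0, -205.0], [444.0, -245.0], [645.0, -176.0], [632.0, -137.0]]
D stop [18  4 15 11 97] [ 639.9 -150.9] [36.2 55.9] 21.6
[[613.0, -132.0], [633.0, -184.0], [667.0, -170.0], [646.0, -118.0]]
```

Request:
jog_arm(
  rows=[
    {"tx": 39.4, "ty": -20, "tz": -9},
    {"tx": 39.4, "ty": -20, "tz": -9},
    {"tx": 39.4, "ty": -20, "tz": -9},
    {"tx": 39.4, "ty": -20, "tz": -9},
    {"tx": 39.4, "ty": -20, "tz": -9},
    {"tx": 39.4, "ty": -20, "tz": -9},
    {"tx": 39.4, "ty": -20, "tz": -9},
    {"tx": 39.4, "ty": -20, "tz": -9},
    {"tx": 39.4, "ty": -20, "tz": -9},
    {"tx": 39.4, "ty": -20, "tz": -9},
    {"tx": 39.4, "ty": -20, "tz": -9},
    {"spin": -3.7},
  ],
)

```text
$.rows[0]: bad value
```

```bash
python3 - <<'E'
from h import *
import pickle
im=get_image("wrist");pickle.dump(im,open("w1.pkl","wb"));cv2.imwrite("pics/w1.png",im["color"][...,::-1])
o=get_obs();print(o["time_s"],o["tcp_pos"],o["tool_rot"],-im["R"].T@im["t"],proj(im,(555.5,-186.3,84)))
E
```

```text
0.15 [ 144.86971569 -529.96523292  203.18255412] [-8.68622076e-04  9.91104661e-01  1.33081823e-01 -1.60044384e-04] [ 208.68985163 -513.66629358  372.90187223] [-230.04460714 -951.32251607]
```

View pics/w1.png

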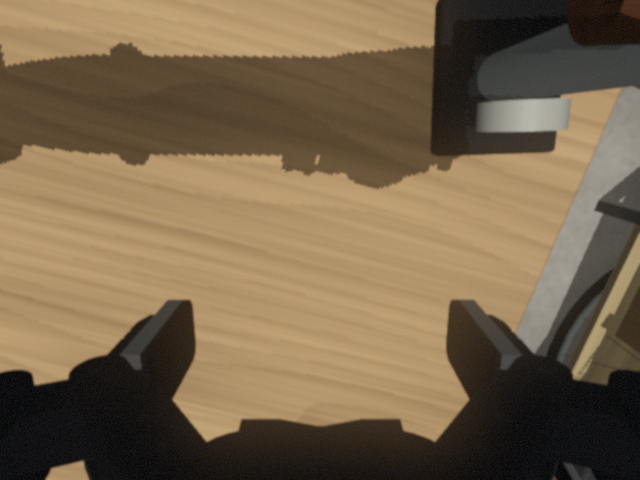

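The wrist image shows only bare bench, because the move was refused and the arm is still at its start pose. I'll resend it with every field filled in.

Request:
jog_arm(
  rows=[
    {"tx": 37.6, "ty": -20, "tz": -9, "spin": 0, "fingers": 0},
    {"tx": 37.6, "ty": -20, "tz": -9, "spin": 0, "fingers": 0},
    {"tx": 37.6, "ty": -20, "tz": -9, "spin": 0, "fingers": 0},
    {"tx": 37.6, "ty": -20, "tz": -9, "spin": 0, "fingers": 0},
    {"tx": 37.6, "ty": -20, "tz": -9, "spin": 0, "fingers": 0},
    {"tx": 37.6, "ty": -20, "tz": -9, "spin": 0, "fingers": 0},
    {"tx": 37.6, "ty": -20, "tz": -9, "spin": 0, "fingers": 0},
    {"tx": 37.6, "ty": -20, "tz": -9, "spin": 0, "fingers": 0},
    {"tx": 37.6, "ty": -20, "tz": -9, "spin": 0, "fingers": 0},
    {"tx": 37.6, "ty": -20, "tz": -9, "spin": 0, "fingers": 0},
    {"tx": 37.6, "ty": -20, "tz": -9, "spin": 0, "fingers": 0},
    {"tx": 0, "ty": 0, "tz": 0, "spin": -3.7, "fingers": 0},
  ],
  grip_force=60,
)

```text
time_s: 1.35
tcp_pos: [491.0, -201.4, 303.7]
tool_rot: [-0.002, 0.985, 0.172, 0.003]
contact_force: [-0.5, 0.2, -0.7]
finger_gap: 1.001
grasp_force: 0.0
```

Request:
jog_arm(
  rows=[
    {"tx": 0, "ty": 0, "tz": 0, "spin": 0, "fingers": 0},
    {"tx": 0, "ty": 0, "tz": 0, "spin": 0, "fingers": 0},
    {"tx": 0, "ty": 0, "tz": 0, "spin": 0, "fingers": 0},
    {"tx": 0, "ty": 0, "tz": 0, "spin": 0, "fingers": 0},
  ],
)

```text
time_s: 1.75
tcp_pos: [485.1, -210.4, 302.8]
tool_rot: [0.0, 0.987, 0.163, -0.0]
contact_force: [0.5, 0.1, 0.2]
finger_gap: 0.995
grasp_force: 0.0
```

```bash
python3 - <<'E'
from h import *
import pickle
im=get_image("wrist");pickle.dump(im,open("w2.pkl","wb"));cv2.imwrite("pics/w2.png",im["color"][...,::-1])
o=get_obs();print(o["time_s"],o["tcp_pos"],o["tool_rot"],-im["R"].T@im["t"],proj(im,(555.5,-186.3,84)),im["K"][0,0])
E
```

```text
1.8 [ 485.29379371 -210.2152307   302.89938408] [ 9.53605361e-05  9.86506105e-01  1.63724295e-01 -2.24393395e-04] [ 547.80708087 -190.0215247   472.64390675] [319.53011298 113.82996421] 420.3996474973438
```

View pics/w2.png

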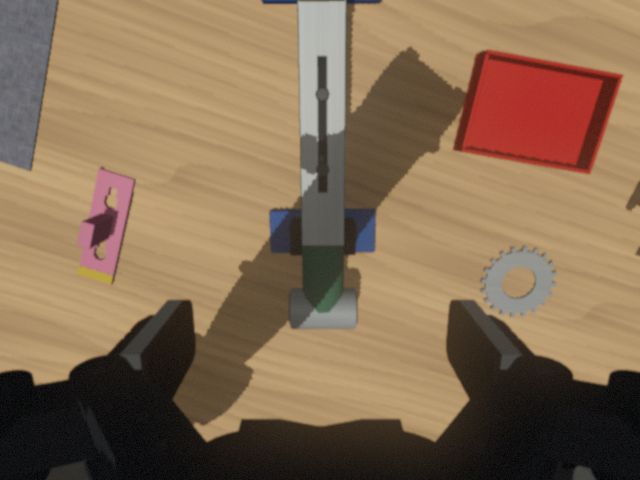

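The wrist view shows the rail's rear end at about (323,246), the slot from (322,57) to (323,190), and bolt heads at (322,94) and (323,170). The stop is just off the top edge.

```bash
python3 - <<'E'
from h import *
import pickle
im=pickle.load(open("w2.pkl","rb"))
for p in((322,94),(323,170)):print("bolt",ray(im,*p,97).round(1))
g=cv2.cvtColor(im["color"],cv2.COLOR_RGB2HSV)
# rail edges per row: low saturation run containing centre
L=[];R=[]
for v in range(8,240,3):
    if 200<v: continue
    s=g[v,280:370,1]<60
    u=np.nonzero(s)[0]+280
    L.append(ray(im,u[0]-.5,v,84)[:2]);R.append(ray(im,u[-1]+.5,v,84)[:2])
for n,E in(("L",L),("R",R)):
    l=cv2.fitLine(np.array(E,np.float32),cv2.DIST_HUBER,0,.01,.01).ravel();print(n,np.degrees(np.arctan2(l[1],l[0])).round(2),l[2:])
s=g[150:280,310:336,1].astype(int).mean(1);v=150+np.abs(np.diff(s)).argmax()+.5;print(v,ray(im,323,v,84))
G=g[:,:,1][:,316:330].mean(1)
E
```

```text
bolt [ 571.2 -183.2   97. ]
bolt [ 511.  -204.8   97. ]
L 19.37 [ 556.01337 -166.92378]
R 18.99 [ 560.6384  -208.52956]
245.5 [ 441.41122579 -228.72850727   84.        ]
```

Request:
jog_arm(
  rows=[
    {"tx": 16.1, "ty": -40.4, "tz": 7, "spin": 0, "fingers": 0},
    {"tx": 16.1, "ty": -40.4, "tz": 7, "spin": 0, "fingers": 0},
    {"tx": 16.1, "ty": -40.4, "tz": 7, "spin": 0, "fingers": 0},
    {"tx": 16.1, "ty": -40.4, "tz": 7, "spin": 0, "fingers": 0},
    {"tx": 16.1, "ty": -40.4, "tz": 7, "spin": 0, "fingers": 0},
    {"tx": 16.1, "ty": -40.4, "tz": 7, "spin": 0, "fingers": 0},
    {"tx": 16.1, "ty": -40.4, "tz": 7, "spin": 0, "fingers": 0},
    {"tx": 16.1, "ty": -40.4, "tz": 7, "spin": 0, "fingers": 0},
    {"tx": 16.1, "ty": -40.4, "tz": 7, "spin": 0, "fingers": 0},
    {"tx": 16.1, "ty": -40.4, "tz": 7, "spin": 0, "fingers": 0},
    {"tx": 16.1, "ty": -40.4, "tz": 7, "spin": 0, "fingers": 0},
    {"tx": 16.1, "ty": -40.4, "tz": 7, "spin": 0, "fingers": 0},
  ],
)

```text
time_s: 3.0
tcp_pos: [511.3, 312.8, 218.7]
tool_rot: [0.0, 0.986, 0.164, 0.0]
contact_force: [1.3, 0.2, -0.1]
finger_gap: 1.002
grasp_force: 0.0
```

Request:
jog_arm(
  rows=[
    {"tx": 0, "ty": 0, "tz": 0, "spin": 7.6, "fingers": 0},
    {"tx": 0, "ty": 0, "tz": 0, "spin": 7.6, "fingers": 0},
    {"tx": 0, "ty": 0, "tz": 0, "spin": 7.6, "fingers": 0},
    {"tx": 0, "ty": 0, "tz": 0, "spin": 7.6, "fingers": 0},
    {"tx": 0, "ty": 0, "tz": 0, "spin": 7.6, "fingers": 0},
    {"tx": 0, "ty": 0, "tz": 0, "spin": 7.6, "fingers": 0},
    {"tx": 0, "ty": 0, "tz": 0, "spin": 7.5, "fingers": 0},
    {"tx": 0, "ty": 0, "tz": 0, "spin": 0, "fingers": 0},
    {"tx": 0, "ty": 0, "tz": 0, "spin": 0, "fingers": 0},
    {"tx": 0, "ty": 0, "tz": 0, "spin": 0, "fingers": 0},
    {"tx": 0, "ty": 0, "tz": 0, "spin": 0, "fingers": 0},
  ],
)

```text
time_s: 4.1
tcp_pos: [511.0, 311.9, 218.9]
tool_rot: [0.0, 0.956, -0.293, -0.0]
contact_force: [1.2, 0.7, -0.1]
finger_gap: 1.001
grasp_force: 0.0
```

```bash
python3 - <<'E'
from h import *
import pickle
im=get_image("wrist");pickle.dump(im,open("w3.pkl","wb"));cv2.imwrite("pics/w3.png",im["color"][...,::-1])
o=get_obs();print(o["time_s"],o["tcp_pos"],o["tool_rot"])
hsv=cv2.cvtColor(im["color"],cv2.COLOR_RGB2HSV)
def big(lo,hi):
    k,l,st,c=cv2.connectedComponentsWithStats(cv2.inRange(hsv,lo,hi));i=1+st[1:,4].argmax();return l==i,st[i]
for n,lo,hi in(("plate",(3,150,60),(32,255,255)),("yel",(21,150,60),(32,255,255))):
    m,st=big(lo,hi);v,u=np.nonzero(m)
    r=cv2.minAreaRect(np.array([ray(im,a,b,8)[:2] for a,b in zip(u,v)],np.float32));print(n,st,r)
E
```

```text
4.15 [510.94078125 311.95480334 218.95814491] [-2.21350889e-05  9.56124897e-01 -2.92959344e-01 -5.06837046e-05]
plate [ 297   40   47  155 5431] ((568.5057373046875, 273.6440734863281), (39.20158767700195, 129.56085205078125), 55.5625114440918)
yel [297  41  47  15 661] ((616.7977905273438, 240.65196228027344), (38.606807708740234, 10.824624061584473), 55.98141098022461)
```

View pics/w3.png

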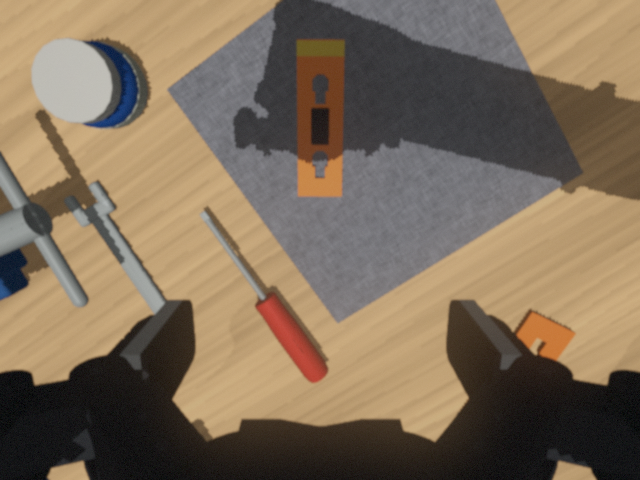

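The wrist view shows the plate, with its yellow end up at (320,48), its block at (320,126) and keyholes at (320,88) and (320,163). The fingers have a clear way down. The second, larger orange plate is at (545,335), well away.

Request:
jog_arm(
  rows=[
    {"tx": 32.3, "ty": 0, "tz": 10, "spin": 0.3, "fingers": 0},
    {"tx": 32.4, "ty": -0.4, "tz": 25, "spin": 0, "fingers": 0},
    {"tx": 0, "ty": 0, "tz": 35, "spin": 0, "fingers": 0},
    {"tx": 0, "ty": 0, "tz": 35, "spin": 0, "fingers": 0},
    {"tx": 0, "ty": 0, "tz": 35, "spin": 0, "fingers": 0},
    {"tx": 0, "ty": 0, "tz": 30, "spin": 0, "fingers": 0},
    {"tx": 0, "ty": 0, "tz": 15, "spin": 0, "fingers": 0},
    {"tx": 0, "ty": 0, "tz": 10, "spin": 0, "fingers": 0},
    {"tx": 0, "ty": 0, "tz": 0, "spin": 0, "fingers": 0},
    {"tx": 0, "ty": 0, "tz": 0, "spin": 0, "fingers": 0},
    {"tx": 0, "ty": 0, "tz": 0, "spin": 0, "fingers": 0},
  ],
)

```text
time_s: 5.25
tcp_pos: [566.0, 276.8, 25.9]
tool_rot: [-0.001, 0.955, -0.296, 0.001]
contact_force: [-0.1, 0.0, 0.2]
finger_gap: 1.002
grasp_force: 0.0
```

Request:
jog_arm(
  rows=[
    {"tx": 0, "ty": 0, "tz": 1.5, "spin": 0, "fingers": 1},
    {"tx": 0, "ty": 0, "tz": 0, "spin": 0, "fingers": 1},
    {"tx": 0, "ty": 0, "tz": 0, "spin": 0, "fingers": 1},
    {"tx": 0, "ty": 0, "tz": 0, "spin": 0, "fingers": 1},
    {"tx": 0, "ty": 0, "tz": 0, "spin": 0, "fingers": 1},
    {"tx": 0, "ty": 0, "tz": 0, "spin": 0, "fingers": 1},
    {"tx": 0, "ty": 0, "tz": 0, "spin": 0, "fingers": 1},
    {"tx": 0, "ty": 0, "tz": 0, "spin": 0, "fingers": 1},
    {"tx": 0, "ty": 0, "tz": 0, "spin": 0, "fingers": 1},
    {"tx": 0, "ty": 0, "tz": 0, "spin": 0, "fingers": 1},
  ],
  grip_force=70,
)

```text
time_s: 6.25
tcp_pos: [564.8, 276.2, 22.7]
tool_rot: [-0.0, 0.955, -0.296, 0.0]
contact_force: [1.1, -0.3, 2.1]
finger_gap: 0.105
grasp_force: 68.7
```

Request:
jog_arm(
  rows=[
    {"tx": 0, "ty": 0, "tz": -10, "spin": 0, "fingers": 1},
    {"tx": 0, "ty": 0, "tz": -20, "spin": 0, "fingers": 1},
    {"tx": 0, "ty": 0, "tz": -30, "spin": 0, "fingers": 1},
    {"tx": 0, "ty": 0, "tz": -30, "spin": -5, "fingers": 1},
    {"tx": 0, "ty": 0, "tz": -30, "spin": -7, "fingers": 1},
    {"tx": 0, "ty": 0, "tz": -20, "spin": -7, "fingers": 1},
    {"tx": 0, "ty": 0, "tz": -15, "spin": -7, "fingers": 1},
    {"tx": 0, "ty": 0, "tz": 0, "spin": -7, "fingers": 1},
    {"tx": 0, "ty": 0, "tz": 0, "spin": -7, "fingers": 1},
    {"tx": 0, "ty": 0, "tz": 0, "spin": -7, "fingers": 1},
    {"tx": 0, "ty": 0, "tz": 0, "spin": -6.7, "fingers": 1},
    {"tx": 0, "ty": 0, "tz": 0, "spin": 0, "fingers": 1},
  ],
)

```text
time_s: 7.45
tcp_pos: [564.2, 275.3, 177.3]
tool_rot: [0.0, 0.986, 0.167, -0.001]
contact_force: [-0.5, 0.2, -1.9]
finger_gap: 0.103
grasp_force: 68.5
```

Request:
jog_arm(
  rows=[
    {"tx": -8, "ty": 20, "tz": 0, "spin": 0, "fingers": 1},
    {"tx": -16, "ty": 39, "tz": 0, "spin": 0, "fingers": 1},
    {"tx": -16, "ty": 39, "tz": 0, "spin": 0, "fingers": 1},
    {"tx": -16, "ty": 39, "tz": 0, "spin": 0, "fingers": 1},
    {"tx": -16, "ty": 39, "tz": 0, "spin": 0, "fingers": 1},
    {"tx": -16, "ty": 39, "tz": 0, "spin": 0, "fingers": 1},
    {"tx": -16, "ty": 39, "tz": 0, "spin": 0, "fingers": 1},
    {"tx": -16, "ty": 39, "tz": 0, "spin": 0, "fingers": 1},
    {"tx": -16, "ty": 39, "tz": 0, "spin": 0, "fingers": 1},
    {"tx": -16, "ty": 39, "tz": 0, "spin": 0, "fingers": 1},
    {"tx": -16, "ty": 39, "tz": 0, "spin": 0, "fingers": 1},
    {"tx": -14, "ty": 26, "tz": 0, "spin": 0, "fingers": 1},
  ],
)

```text
time_s: 8.65
tcp_pos: [535.7, -200.2, 177.4]
tool_rot: [0.001, 0.986, 0.164, -0.001]
contact_force: [0.6, -0.2, 0.1]
finger_gap: 0.109
grasp_force: 68.5
```

Request:
jog_arm(
  rows=[
    {"tx": 0, "ty": 0, "tz": 0, "spin": 0, "fingers": 1},
    {"tx": 0, "ty": 0, "tz": 0, "spin": 0, "fingers": 1},
    {"tx": 0, "ty": 0, "tz": 0, "spin": 0, "fingers": 1},
    {"tx": 0, "ty": 0, "tz": 0, "spin": 0, "fingers": 1},
  ],
)

```text
time_s: 9.05
tcp_pos: [537.3, -193.4, 177.7]
tool_rot: [-0.0, 0.986, 0.169, 0.0]
contact_force: [-0.1, -0.1, -1.0]
finger_gap: 0.107
grasp_force: 68.6
```

```bash
python3 - <<'E'
from h import *
import pickle
o=get_obs();print(o["time_s"],o["tcp_pos"],o["tool_rot"],o["contact_force"],o["finger_gap"])
q=o["tool_rot"];print(np.degrees(2*np.arctan2(q[2],q[1])))
C=[]
for n,b in(("wrist",None),("scene",(170,200,160,120)),("side",(310,150,160,120))):
    im=get_image(n);pickle.dump(im,open(n+"4.pkl","wb"));c=im["color"][...,::-1]
    if b:x,y,w,h=b;c=c[y:y+h,x:x+w]
    C.append(cv2.resize(c,(400,300),interpolation=cv2.INTER_CUBIC))
cv2.imwrite("pics/m4.png",np.vstack([np.hstack(C[:2]),np.hstack([C[2],C[2]*0])]))
E
```

```text
9.05 [ 537.28505019 -193.43475581  177.69478788] [-4.02470913e-04  9.85631648e-01  1.68908414e-01  1.99079975e-04] [-0.07388714 -0.14035748 -1.03550181] 0.10671588462734624
19.44871798918369
```

View pics/m4.png

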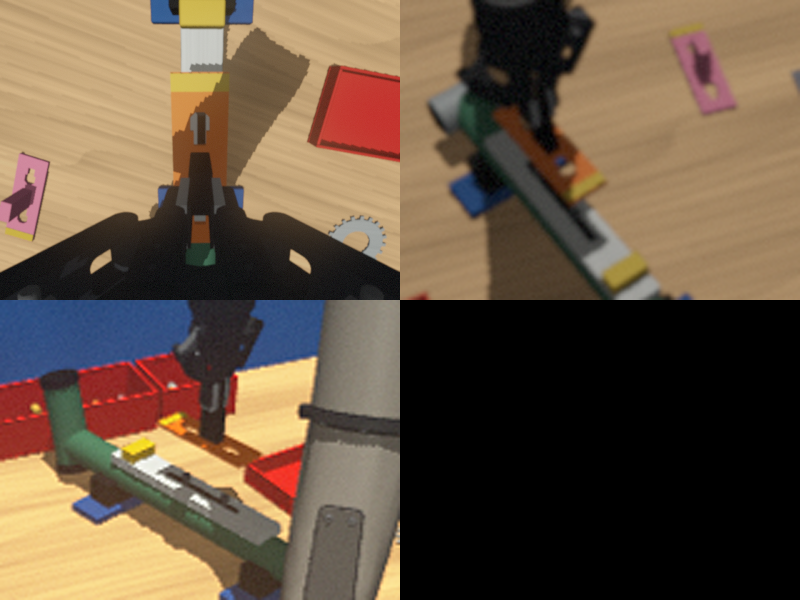

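The wrist view shows the held plate over the rail with its yellow edge towards the stop. At half scale the plate's yellow edge is at (200,73) and the stop at (203,12). The front keyhole is open, and the scene and side views confirm the plate is level and clear. Next I measure plate against rail in this view.

```bash
python3 - <<'E'
from h import *
import pickle
im=pickle.load(open("wrist4.pkl","rb"));hsv=cv2.cvtColor(im["color"],cv2.COLOR_RGB2HSV)
th=np.radians(19.2);a=np.array([np.cos(th),np.sin(th)]);n=np.array([-a[1],a[0]])
T=np.array([537.29,-193.43]);print("tcp a,n",T@a,T@n)
m=cv2.inRange(hsv,(3,140,50),(33,255,255))
k,l,st,c=cv2.connectedComponentsWithStats(m)
for i in range(1,k):
    if st[i,4]>300:print(st[i],c[i])
# plate rows
L=[];R=[]
for v in range(125,280,3):
    u=np.nonzero(m[v,240:400])[0]+240
    if len(u):
        L.append(ray(im,u[0]-.5,v,163)[:2]);R.append(ray(im,u[-1]+.5,v,163)[:2])
for E in(L,R):
    E=np.array(E,np.float32);f=cv2.fitLine(E,cv2.DIST_HUBER,0,.01,.01).ravel();print(np.degrees(np.arctan2(f[1],f[0])),f[2:]@n)
for u in(300,320,340):
    col=np.nonzero(m[:,u])[0];col=col[col>90];v=col[0]-.5
    s=np.nonzero(m[:70,u])[0]
    print(u,"plate front a",ray(im,u,v,163)[:2]@a,"stop rows",s.min() if len(s) else None,s.max() if len(s) else None, "stop near a(z84)",ray(im,u,s.max()+.5,84)[:2]@a,"(z100)",ray(im,u,s.max()+.5,100)[:2]@a)
# rail centre from gap rows
for v in(62,70,90,110):
    w=np.nonzero(hsv[v,270:390,1]<60)[0]+270
    if len(w):print(v,w[0],w[-1],ray(im,w[0]-.5,v,84)[:2]@n,ray(im,w[-1]+.5,v,84)[:2]@n)
E
```

```text
tcp a,n 443.791304486252 -359.3674819212094
[ 285    0   77   44 3243] [323.17977182  21.05982115]
[ 492  105  148  155 4958] [543.36466317 186.90076644]
[  273   115    94   184 12750] [319.74964706 193.33545098]
[ 305  344   32   45 1092] [320.52564103 370.04304029]
[  9 365  45  21 432] [ 30.40046296 374.875     ]
19.488964 -339.84109945613983
19.751278 -379.59657296134134
300 plate front a 512.6394328560317 stop rows 0 43 stop near a(z84) 554.5545991242597 (z100) 551.8201928041252
320 plate front a 513.0886322152064 stop rows 0 43 stop near a(z84) 554.6114703820843 (z100) 551.8736124185876
340 plate front a 513.1320195567291 stop rows 0 43 stop near a(z84) 554.6683343616612 (z100) 551.9270251965355
62 289 357 -340.88237932860795 -381.1843218455335
70 289 357 -340.8191067184551 -381.3066980032722
90 289 356 -340.6583448038427 -381.02414785969876
110 289 355 -340.49379231754153 -380.7349351304123
```

Request:
jog_arm(
  rows=[
    {"tx": 0, "ty": 1.2, "tz": 10, "spin": 0.3, "fingers": 1},
    {"tx": 0, "ty": 0, "tz": 18, "spin": 0, "fingers": 1},
    {"tx": 0, "ty": 0, "tz": 15, "spin": 0, "fingers": 1},
    {"tx": 0, "ty": 0, "tz": 8, "spin": 0, "fingers": 1},
    {"tx": 0, "ty": 0, "tz": 4, "spin": 0, "fingers": 1},
    {"tx": 0, "ty": 0, "tz": 0, "spin": 0, "fingers": 1},
    {"tx": 0, "ty": 0, "tz": 0, "spin": 0, "fingers": 1},
    {"tx": 0, "ty": 0, "tz": 0, "spin": 0, "fingers": 1},
    {"tx": 0, "ty": 0, "tz": 0, "spin": 0, "fingers": 1},
  ],
)

```text
time_s: 10.1
tcp_pos: [537.8, -196.9, 123.2]
tool_rot: [0.0, 0.986, 0.165, 0.001]
contact_force: [-0.8, -0.6, -1.5]
finger_gap: 0.109
grasp_force: 68.6
```

Request:
jog_arm(
  rows=[
    {"tx": 0, "ty": 0, "tz": 1.5, "spin": 0, "fingers": 1},
    {"tx": 0, "ty": 0, "tz": 1.5, "spin": 0, "fingers": 1},
    {"tx": 0, "ty": 0, "tz": 1.0, "spin": 0, "fingers": 1},
    {"tx": 0, "ty": 0, "tz": 0, "spin": 0, "fingers": 1},
    {"tx": 0, "ty": 0, "tz": 0, "spin": 0, "fingers": 1},
  ],
)

```text
time_s: 10.6
tcp_pos: [537.2, -196.8, 118.4]
tool_rot: [-0.0, 0.986, 0.165, -0.0]
contact_force: [0.1, 0.7, -1.9]
finger_gap: 0.103
grasp_force: 68.6
```

Request:
jog_arm(
  rows=[
    {"tx": 0, "ty": 0, "tz": 1, "spin": 0, "fingers": 1},
    {"tx": 0, "ty": 0, "tz": 0, "spin": 0, "fingers": 1},
    {"tx": 0, "ty": 0, "tz": 0, "spin": 0, "fingers": 1},
  ],
)

```text
time_s: 10.9
tcp_pos: [537.2, -196.8, 117.4]
tool_rot: [-0.0, 0.986, 0.165, -0.0]
contact_force: [-1.1, 0.6, -1.9]
finger_gap: 0.103
grasp_force: 68.6
```

Request:
jog_arm(
  rows=[
    {"tx": 0, "ty": 0, "tz": 1, "spin": 0, "fingers": 1},
    {"tx": 0, "ty": 0, "tz": 0, "spin": 0, "fingers": 1},
    {"tx": 0, "ty": 0, "tz": 0, "spin": 0, "fingers": 1},
  ],
)

```text
time_s: 11.2
tcp_pos: [537.2, -196.8, 116.4]
tool_rot: [-0.0, 0.986, 0.165, -0.0]
contact_force: [-0.1, -0.3, -1.5]
finger_gap: 0.103
grasp_force: 68.6
```

The arm was still settling when I took that image, so I correct by the settled readings before touching down.

Request:
jog_arm(
  rows=[
    {"tx": 0, "ty": 0, "tz": -1, "spin": 0, "fingers": 1},
    {"tx": 1.2, "ty": -1.6, "tz": 0, "spin": 0, "fingers": 1},
    {"tx": 0, "ty": 0, "tz": 0, "spin": 0, "fingers": 1},
    {"tx": 0, "ty": 0, "tz": 0, "spin": 0, "fingers": 1},
    {"tx": 0, "ty": 0, "tz": 0, "spin": 0, "fingers": 1},
  ],
)

```text
time_s: 11.7
tcp_pos: [537.9, -195.0, 117.5]
tool_rot: [0.0, 0.986, 0.165, -0.0]
contact_force: [-0.2, -0.7, -1.9]
finger_gap: 0.1
grasp_force: 68.6
```

Request:
jog_arm(
  rows=[
    {"tx": 0, "ty": 0, "tz": 1, "spin": 0, "fingers": 1},
    {"tx": 0, "ty": 0, "tz": 0.5, "spin": 0, "fingers": 1},
    {"tx": 0, "ty": 0, "tz": 0, "spin": 0, "fingers": 1},
    {"tx": 0, "ty": 0, "tz": 0, "spin": 0, "fingers": 1},
  ],
)

```text
time_s: 12.1
tcp_pos: [537.8, -195.0, 115.9]
tool_rot: [-0.0, 0.986, 0.165, -0.0]
contact_force: [0.8, -0.4, -1.6]
finger_gap: 0.106
grasp_force: 68.6
```

Request:
jog_arm(
  rows=[
    {"tx": 0, "ty": 0, "tz": 0.7, "spin": 0, "fingers": 1},
    {"tx": 0, "ty": 0, "tz": 0, "spin": 0, "fingers": 1},
    {"tx": 0, "ty": 0, "tz": 0, "spin": 0, "fingers": 1},
  ],
)

```text
time_s: 12.4
tcp_pos: [537.8, -194.9, 115.3]
tool_rot: [-0.0, 0.986, 0.165, -0.0]
contact_force: [-1.0, -0.7, -1.1]
finger_gap: 0.11
grasp_force: 68.6
```

Request:
jog_arm(
  rows=[
    {"tx": 0, "ty": 0, "tz": 0.7, "spin": 0, "fingers": 1},
    {"tx": 0, "ty": 0, "tz": 0, "spin": 0, "fingers": 1},
    {"tx": 0, "ty": 0, "tz": 0, "spin": 0, "fingers": 1},
  ],
)

```text
time_s: 12.7
tcp_pos: [537.8, -194.9, 114.5]
tool_rot: [0.0, 0.986, 0.165, -0.0]
contact_force: [-1.1, 0.9, -1.0]
finger_gap: 0.104
grasp_force: 68.6
```

Request:
jog_arm(
  rows=[
    {"tx": 0, "ty": 0, "tz": 0.7, "spin": 0, "fingers": 1},
    {"tx": 0, "ty": 0, "tz": 0, "spin": 0, "fingers": 1},
    {"tx": 0, "ty": 0, "tz": 0, "spin": 0, "fingers": 1},
  ],
)

```text
time_s: 13.0
tcp_pos: [537.8, -194.9, 113.9]
tool_rot: [-0.0, 0.986, 0.165, -0.0]
contact_force: [-0.6, -0.1, -0.5]
finger_gap: 0.102
grasp_force: 68.6
```

Request:
jog_arm(
  rows=[
    {"tx": 0, "ty": 0, "tz": 0.7, "spin": 0, "fingers": 1},
    {"tx": 0, "ty": 0, "tz": 0, "spin": 0, "fingers": 1},
    {"tx": 0, "ty": 0, "tz": 0, "spin": 0, "fingers": 1},
  ],
)

```text
time_s: 13.3
tcp_pos: [537.8, -194.9, 113.1]
tool_rot: [0.0, 0.986, 0.165, -0.0]
contact_force: [-0.1, -0.6, -1.1]
finger_gap: 0.106
grasp_force: 68.6
```

Request:
jog_arm(
  rows=[
    {"tx": 0, "ty": 0, "tz": 0.7, "spin": 0, "fingers": 1},
    {"tx": 0, "ty": 0, "tz": 0, "spin": 0, "fingers": 1},
    {"tx": 0, "ty": 0, "tz": 0, "spin": 0, "fingers": 1},
  ],
)

```text
time_s: 13.6
tcp_pos: [537.9, -194.9, 112.5]
tool_rot: [-0.0, 0.986, 0.165, -0.0]
contact_force: [-0.2, 1.2, -1.3]
finger_gap: 0.104
grasp_force: 68.6
```

Request:
jog_arm(
  rows=[
    {"tx": 0, "ty": 0, "tz": 0.7, "spin": 0, "fingers": 1},
    {"tx": 0, "ty": 0, "tz": 0.5, "spin": 0, "fingers": 1},
    {"tx": 0, "ty": 0, "tz": 0, "spin": 0, "fingers": 1},
    {"tx": 0, "ty": 0, "tz": 0, "spin": 0, "fingers": 1},
  ],
)

```text
time_s: 14.0
tcp_pos: [537.8, -195.0, 111.3]
tool_rot: [-0.0, 0.986, 0.165, -0.0]
contact_force: [0.0, -0.6, -2.4]
finger_gap: 0.104
grasp_force: 68.6
```

Request:
jog_arm(
  rows=[
    {"tx": 0, "ty": 0, "tz": 0.7, "spin": 0, "fingers": 1},
    {"tx": 0, "ty": 0, "tz": 0.5, "spin": 0, "fingers": 1},
    {"tx": 0, "ty": 0, "tz": 0, "spin": 0, "fingers": 1},
    {"tx": 0, "ty": 0, "tz": 0, "spin": 0, "fingers": 1},
  ],
)

```text
time_s: 14.4
tcp_pos: [537.8, -194.9, 110.1]
tool_rot: [-0.0, 0.986, 0.165, -0.0]
contact_force: [1.3, -0.1, -1.5]
finger_gap: 0.105
grasp_force: 68.6
```

Request:
jog_arm(
  rows=[
    {"tx": 0, "ty": 0, "tz": 0.7, "spin": 0, "fingers": 1},
    {"tx": 0, "ty": 0, "tz": 0.5, "spin": 0, "fingers": 1},
    {"tx": 0, "ty": 0, "tz": 0, "spin": 0, "fingers": 1},
    {"tx": 0, "ty": 0, "tz": 0, "spin": 0, "fingers": 1},
  ],
)

```text
time_s: 14.8
tcp_pos: [537.8, -194.9, 108.9]
tool_rot: [-0.0, 0.986, 0.165, -0.0]
contact_force: [0.3, 0.2, -0.3]
finger_gap: 0.105
grasp_force: 68.6
```

Request:
jog_arm(
  rows=[
    {"tx": 0, "ty": 0, "tz": 0.8, "spin": 0, "fingers": 1},
    {"tx": 0, "ty": 0, "tz": 0.8, "spin": 0, "fingers": 1},
    {"tx": 0, "ty": 0, "tz": 0, "spin": 0, "fingers": 1},
    {"tx": 0, "ty": 0, "tz": 0, "spin": 0, "fingers": 1},
  ],
)

```text
time_s: 15.2
tcp_pos: [537.8, -195.0, 107.2]
tool_rot: [-0.0, 0.986, 0.165, -0.0]
contact_force: [-0.5, -0.6, -0.7]
finger_gap: 0.11
grasp_force: 68.6
```

Request:
jog_arm(
  rows=[
    {"tx": 0, "ty": 0, "tz": 0.8, "spin": 0, "fingers": 1},
    {"tx": 0, "ty": 0, "tz": 0.7, "spin": 0, "fingers": 1},
    {"tx": 0, "ty": 0, "tz": 0, "spin": 0, "fingers": 1},
    {"tx": 0, "ty": 0, "tz": 0, "spin": 0, "fingers": 1},
  ],
)

```text
time_s: 15.6
tcp_pos: [537.9, -194.9, 105.8]
tool_rot: [-0.0, 0.986, 0.165, -0.0]
contact_force: [0.2, -0.1, -1.5]
finger_gap: 0.107
grasp_force: 68.6
```

Request:
jog_arm(
  rows=[
    {"tx": 0, "ty": 0, "tz": 0.7, "spin": 0, "fingers": 1},
    {"tx": 0, "ty": 0, "tz": 0, "spin": 0, "fingers": 1},
    {"tx": 0, "ty": 0, "tz": 0, "spin": 0, "fingers": 1},
  ],
)

```text
time_s: 15.9
tcp_pos: [537.8, -195.0, 105.1]
tool_rot: [0.0, 0.986, 0.165, -0.0]
contact_force: [0.0, 0.0, -0.8]
finger_gap: 0.102
grasp_force: 68.6
```

Request:
jog_arm(
  rows=[
    {"tx": 0, "ty": 0, "tz": 0.7, "spin": 0, "fingers": 1},
    {"tx": 0, "ty": 0, "tz": 0, "spin": 0, "fingers": 1},
    {"tx": 0, "ty": 0, "tz": 0, "spin": 0, "fingers": 1},
  ],
)

```text
time_s: 16.2
tcp_pos: [537.8, -194.9, 104.4]
tool_rot: [0.0, 0.986, 0.165, -0.0]
contact_force: [-0.1, 1.3, -0.8]
finger_gap: 0.105
grasp_force: 68.6
```

Request:
jog_arm(
  rows=[
    {"tx": 0, "ty": 0, "tz": 0.6, "spin": 0, "fingers": 1},
    {"tx": 0, "ty": 0, "tz": 0, "spin": 0, "fingers": 1},
    {"tx": 0, "ty": 0, "tz": 0, "spin": 0, "fingers": 1},
  ],
)

```text
time_s: 16.5
tcp_pos: [537.9, -195.0, 103.8]
tool_rot: [0.0, 0.986, 0.165, 0.0]
contact_force: [0.5, -0.5, -1.4]
finger_gap: 0.105
grasp_force: 68.6
```

Request:
jog_arm(
  rows=[
    {"tx": 0, "ty": 0, "tz": 0.5, "spin": 0, "fingers": 1},
    {"tx": 0, "ty": 0, "tz": 0, "spin": 0, "fingers": 1},
    {"tx": 0, "ty": 0, "tz": 0, "spin": 0, "fingers": 1},
  ],
)

```text
time_s: 16.8
tcp_pos: [537.9, -194.9, 103.5]
tool_rot: [0.0, 0.986, 0.165, 0.0]
contact_force: [-0.1, 0.1, 0.3]
finger_gap: 0.106
grasp_force: 69.1
```

```bash
python3 - <<'E'
from h import *
C=[]
for n,b in(("wrist",None),("side",(330,180,120,90))):
    im=get_image(n);c=im["color"][...,::-1]
    if b:x,y,w,h=b;c=c[y:y+h,x:x+w]
    C.append(cv2.resize(c,(400,300),interpolation=cv2.INTER_CUBIC))
cv2.imwrite("pics/m5.png",np.hstack(C))
E
```

```text
(no output)
```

View pics/m5.png

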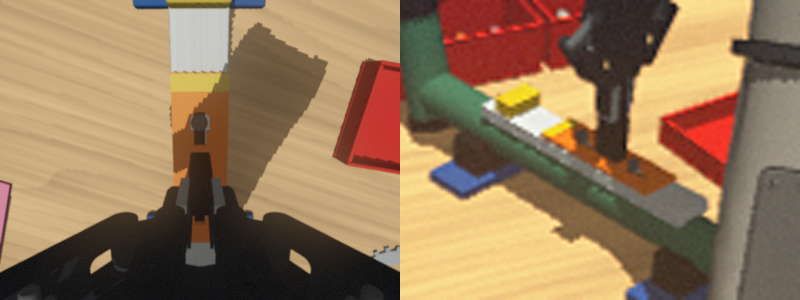

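The plate lies flat on the rail, and the front bolt head shows through its entry (half-scale pixel (200,120)). Now I slide it.

Request:
jog_arm(
  rows=[
    {"tx": 1.3, "ty": 0, "tz": 0, "spin": 0, "fingers": 1},
    {"tx": 1.3, "ty": 0, "tz": 0, "spin": 0, "fingers": 1},
    {"tx": 1.3, "ty": 0, "tz": 0, "spin": 0, "fingers": 1},
    {"tx": 1.3, "ty": 0, "tz": 0, "spin": 0, "fingers": 1},
    {"tx": 1.3, "ty": 0, "tz": 0, "spin": 0, "fingers": 1},
    {"tx": 1.3, "ty": 0, "tz": 0, "spin": 0, "fingers": 1},
    {"tx": 1.3, "ty": 0, "tz": 0, "spin": 0, "fingers": 1},
    {"tx": 1.3, "ty": 0, "tz": 0, "spin": 0, "fingers": 1},
    {"tx": 0, "ty": 0, "tz": 0, "spin": 0, "fingers": 1},
  ],
)

```text
time_s: 17.8
tcp_pos: [548.1, -191.4, 103.3]
tool_rot: [0.0, 0.986, 0.165, 0.0]
contact_force: [-0.5, -0.9, 0.4]
finger_gap: 0.108
grasp_force: 69.4
```

Request:
jog_arm(
  rows=[
    {"tx": 1, "ty": 0, "tz": 0, "spin": 0, "fingers": 1},
    {"tx": 1, "ty": 0, "tz": 0, "spin": 0, "fingers": 1},
    {"tx": 1, "ty": 0, "tz": 0, "spin": 0, "fingers": 1},
    {"tx": 1, "ty": 0, "tz": 0, "spin": 0, "fingers": 1},
    {"tx": 1, "ty": 0, "tz": 0, "spin": 0, "fingers": 1},
    {"tx": 1, "ty": 0, "tz": 0, "spin": 0, "fingers": 1},
    {"tx": 0, "ty": 0, "tz": 0, "spin": 0, "fingers": 1},
  ],
)

```text
time_s: 18.5
tcp_pos: [551.8, -190.3, 103.0]
tool_rot: [0.0, 0.986, 0.165, -0.002]
contact_force: [-5.4, -1.3, 3.6]
finger_gap: 0.105
grasp_force: 69.9
```

Request:
jog_arm(
  rows=[
    {"tx": 1, "ty": 0, "tz": 0, "spin": 0, "fingers": 1},
    {"tx": 1, "ty": 0, "tz": 0, "spin": 0, "fingers": 1},
    {"tx": 1, "ty": 0, "tz": 0, "spin": 0, "fingers": 1},
    {"tx": 1, "ty": 0, "tz": 0, "spin": 0, "fingers": 1},
    {"tx": 1, "ty": 0, "tz": 0, "spin": 0, "fingers": 1},
    {"tx": 0, "ty": 0, "tz": 0, "spin": 0, "fingers": 1},
  ],
)

```text
time_s: 19.1
tcp_pos: [555.1, -189.2, 102.8]
tool_rot: [0.0, 0.986, 0.164, -0.003]
contact_force: [-7.9, -2.1, 4.7]
finger_gap: 0.103
grasp_force: 70.3
```

Request:
jog_arm(
  rows=[
    {"tx": 1, "ty": 0, "tz": -0.3, "spin": 0, "fingers": 1},
    {"tx": 1, "ty": 0, "tz": 0, "spin": 0, "fingers": 1},
    {"tx": 1, "ty": 0, "tz": 0, "spin": 0, "fingers": 1},
    {"tx": 1, "ty": 0, "tz": 0, "spin": 0, "fingers": 1},
    {"tx": 1, "ty": 0, "tz": 0, "spin": 0, "fingers": 1},
    {"tx": 0, "ty": 0, "tz": 0, "spin": 0, "fingers": 1},
  ],
)

```text
time_s: 19.7
tcp_pos: [559.8, -187.5, 103.0]
tool_rot: [0.0, 0.986, 0.164, -0.003]
contact_force: [-6.6, -1.3, 3.5]
finger_gap: 0.105
grasp_force: 70.0
```

Request:
jog_arm(
  rows=[
    {"tx": 1, "ty": 0, "tz": 0, "spin": 0, "fingers": 1},
    {"tx": 1, "ty": 0, "tz": 0, "spin": 0, "fingers": 1},
    {"tx": 1, "ty": 0, "tz": 0, "spin": 0, "fingers": 1},
    {"tx": 1, "ty": 0, "tz": 0, "spin": 0, "fingers": 1},
    {"tx": 1, "ty": 0, "tz": 0, "spin": 0, "fingers": 1},
    {"tx": 0, "ty": 0, "tz": 0, "spin": 0, "fingers": 1},
  ],
)

```text
time_s: 20.3
tcp_pos: [564.6, -185.9, 103.0]
tool_rot: [0.0, 0.986, 0.164, -0.003]
contact_force: [-6.4, -0.8, 4.4]
finger_gap: 0.105
grasp_force: 70.0
```

Request:
jog_arm(
  rows=[
    {"tx": 1, "ty": 0, "tz": 0, "spin": 0, "fingers": 1},
    {"tx": 1, "ty": 0, "tz": 0, "spin": 0, "fingers": 1},
    {"tx": 1, "ty": 0, "tz": 0, "spin": 0, "fingers": 1},
    {"tx": 1, "ty": 0, "tz": 0, "spin": 0, "fingers": 1},
    {"tx": 0, "ty": 0, "tz": 0, "spin": 0, "fingers": 1},
  ],
)

```text
time_s: 20.8
tcp_pos: [568.3, -184.6, 102.9]
tool_rot: [0.0, 0.986, 0.164, -0.003]
contact_force: [-8.0, -0.8, 3.2]
finger_gap: 0.103
grasp_force: 70.1
```

Request:
jog_arm(
  rows=[
    {"tx": 1, "ty": 0, "tz": 0, "spin": 0, "fingers": 1},
    {"tx": 1, "ty": 0, "tz": 0, "spin": 0, "fingers": 1},
    {"tx": 1, "ty": 0, "tz": 0, "spin": 0, "fingers": 1},
    {"tx": 1, "ty": 0, "tz": 0, "spin": 0, "fingers": 1},
    {"tx": 1, "ty": 0, "tz": 0, "spin": 0, "fingers": 1},
    {"tx": 0, "ty": 0, "tz": 0, "spin": 0, "fingers": 1},
  ],
)

```text
time_s: 21.4
tcp_pos: [573.1, -182.9, 103.0]
tool_rot: [0.0, 0.986, 0.164, -0.003]
contact_force: [-6.5, -1.1, 3.7]
finger_gap: 0.107
grasp_force: 70.1
```

Request:
jog_arm(
  rows=[
    {"tx": 1, "ty": 0, "tz": 0, "spin": 0, "fingers": 1},
    {"tx": 0.7, "ty": 0, "tz": 0, "spin": 0, "fingers": 1},
    {"tx": 0, "ty": 0, "tz": 0, "spin": 0, "fingers": 1},
  ],
)

```text
time_s: 21.7
tcp_pos: [574.7, -182.4, 103.0]
tool_rot: [0.0, 0.986, 0.164, -0.003]
contact_force: [-6.5, -1.3, 3.6]
finger_gap: 0.108
grasp_force: 70.1
```

Request:
jog_arm(
  rows=[
    {"tx": 0.8, "ty": 0, "tz": 0, "spin": 0, "fingers": 1},
    {"tx": 0, "ty": 0, "tz": 0, "spin": 0, "fingers": 1},
  ],
)

```text
time_s: 21.9
tcp_pos: [575.4, -182.1, 103.0]
tool_rot: [-0.0, 0.986, 0.164, -0.003]
contact_force: [-6.3, -1.8, 3.8]
finger_gap: 0.107
grasp_force: 70.1
```

Request:
jog_arm(
  rows=[
    {"tx": 0.8, "ty": 0, "tz": 0, "spin": 0, "fingers": 1},
    {"tx": 0, "ty": 0, "tz": 0, "spin": 0, "fingers": 1},
  ],
)

```text
time_s: 22.1
tcp_pos: [576.0, -182.0, 102.9]
tool_rot: [0.0, 0.986, 0.164, -0.003]
contact_force: [-7.0, -1.7, 3.9]
finger_gap: 0.106
grasp_force: 70.1
```

Request:
jog_arm(
  rows=[
    {"tx": 0.8, "ty": 0, "tz": 0, "spin": 0, "fingers": 1},
    {"tx": 0, "ty": 0, "tz": 0, "spin": 0, "fingers": 1},
  ],
)

```text
time_s: 22.3
tcp_pos: [576.1, -181.9, 102.9]
tool_rot: [0.0, 0.986, 0.164, -0.004]
contact_force: [-8.4, -2.9, 5.3]
finger_gap: 0.101
grasp_force: 70.3
```

Request:
jog_arm(
  rows=[
    {"tx": 0.8, "ty": 0, "tz": 0, "spin": 0, "fingers": 1},
    {"tx": 0, "ty": 0, "tz": 0, "spin": 0, "fingers": 1},
  ],
)

```text
time_s: 22.5
tcp_pos: [576.2, -181.9, 102.8]
tool_rot: [0.0, 0.986, 0.164, -0.005]
contact_force: [-9.3, -1.6, 5.0]
finger_gap: 0.102
grasp_force: 70.5
```

Request:
jog_arm(
  rows=[
    {"tx": 0.8, "ty": 0, "tz": 0, "spin": 0, "fingers": 1},
    {"tx": 0, "ty": 0, "tz": 0, "spin": 0, "fingers": 1},
  ],
)

```text
time_s: 22.7
tcp_pos: [576.3, -181.9, 102.7]
tool_rot: [0.0, 0.986, 0.164, -0.005]
contact_force: [-11.0, -1.7, 5.6]
finger_gap: 0.105
grasp_force: 70.7
```

Request:
jog_arm(
  rows=[
    {"tx": 0.8, "ty": 0, "tz": 0, "spin": 0, "fingers": 1},
    {"tx": 0.8, "ty": 0, "tz": 0, "spin": 0, "fingers": 1},
    {"tx": 0, "ty": 0, "tz": 0, "spin": 0, "fingers": 1},
    {"tx": 0, "ty": 0, "tz": 0, "spin": 0, "fingers": 1},
  ],
)

```text
time_s: 23.1
tcp_pos: [576.6, -181.9, 102.6]
tool_rot: [0.0, 0.986, 0.164, -0.007]
contact_force: [-12.5, -1.8, 6.2]
finger_gap: 0.105
grasp_force: 71.0
```

Request:
jog_arm(
  rows=[
    {"tx": -0.6, "ty": 0, "tz": 0, "spin": 0, "fingers": 1},
    {"tx": -0.6, "ty": 0, "tz": 0, "spin": 0, "fingers": 1},
    {"tx": -0.6, "ty": 0, "tz": 0, "spin": 0, "fingers": 1},
    {"tx": -0.6, "ty": 0, "tz": 0, "spin": 0, "fingers": 1},
    {"tx": -0.6, "ty": 0, "tz": 0, "spin": 0, "fingers": 1},
    {"tx": -0.6, "ty": 0, "tz": 0, "spin": 0, "fingers": 1},
    {"tx": 0, "ty": 0, "tz": 0, "spin": 0, "fingers": 1},
    {"tx": 0, "ty": 0, "tz": 0, "spin": 0, "fingers": 1},
  ],
)

```text
time_s: 23.9
tcp_pos: [576.1, -181.9, 102.9]
tool_rot: [0.0, 0.986, 0.164, -0.004]
contact_force: [-7.1, -2.2, 4.0]
finger_gap: 0.106
grasp_force: 70.2
```

Request:
jog_arm(
  rows=[
    {"tx": -0.5, "ty": 0, "tz": 0, "spin": 0, "fingers": 1},
    {"tx": -0.5, "ty": 0, "tz": 0, "spin": 0, "fingers": 1},
    {"tx": -0.5, "ty": 0, "tz": 0, "spin": 0, "fingers": 1},
    {"tx": -0.5, "ty": 0, "tz": 0, "spin": 0, "fingers": 1},
    {"tx": 0, "ty": 0, "tz": 0, "spin": 0, "fingers": 1},
    {"tx": 0, "ty": 0, "tz": 0, "spin": 0, "fingers": 1},
  ],
)

```text
time_s: 24.5
tcp_pos: [575.8, -182.0, 103.1]
tool_rot: [-0.0, 0.986, 0.165, -0.002]
contact_force: [-5.1, -1.3, 2.7]
finger_gap: 0.103
grasp_force: 69.7
```

Request:
jog_arm(
  rows=[
    {"tx": -0.5, "ty": 0, "tz": 0, "spin": 0, "fingers": 1},
    {"tx": -0.5, "ty": 0, "tz": 0, "spin": 0, "fingers": 1},
    {"tx": 0, "ty": 0, "tz": 0, "spin": 0, "fingers": 1},
    {"tx": 0, "ty": 0, "tz": 0, "spin": 0, "fingers": 1},
  ],
)

```text
time_s: 24.9
tcp_pos: [575.8, -182.0, 103.2]
tool_rot: [-0.0, 0.986, 0.165, -0.001]
contact_force: [-5.4, -1.5, 1.5]
finger_gap: 0.104
grasp_force: 69.7
```

Request:
jog_arm(
  rows=[
    {"tx": -0.5, "ty": 0, "tz": 0, "spin": 0, "fingers": 1},
    {"tx": -0.3, "ty": 0, "tz": 0, "spin": 0, "fingers": 1},
    {"tx": 0, "ty": 0, "tz": 0, "spin": 0, "fingers": 1},
    {"tx": 0, "ty": 0, "tz": 0, "spin": 0, "fingers": 1},
  ],
)

```text
time_s: 25.3
tcp_pos: [575.7, -181.9, 103.3]
tool_rot: [-0.0, 0.986, 0.165, -0.0]
contact_force: [-3.2, -1.1, 0.4]
finger_gap: 0.105
grasp_force: 69.4
```

Request:
jog_arm(
  rows=[
    {"tx": -0.4, "ty": 0, "tz": 0, "spin": 0, "fingers": 1},
    {"tx": 0, "ty": 0, "tz": 0, "spin": 0, "fingers": 1},
    {"tx": 0, "ty": 0, "tz": 0, "spin": 0, "fingers": 1},
  ],
)

```text
time_s: 25.6
tcp_pos: [575.7, -181.9, 103.5]
tool_rot: [0.0, 0.986, 0.165, 0.0]
contact_force: [-4.1, -0.6, -0.7]
finger_gap: 0.11
grasp_force: 69.1
```

```bash
python3 - <<'E'
from h import *
C=[]
for n,b in(("wrist",(200,0,240,180)),("side",(340,185,80,60))):
    im=get_image(n);c=im["color"][...,::-1]
    if b:x,y,w,h=b;c=c[y:y+h,x:x+w]
    C.append(cv2.resize(c,(400,300),interpolation=cv2.INTER_CUBIC))
cv2.imwrite("pics/m6.png",np.hstack(C))
E
```

```text
(no output)
```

View pics/m6.png

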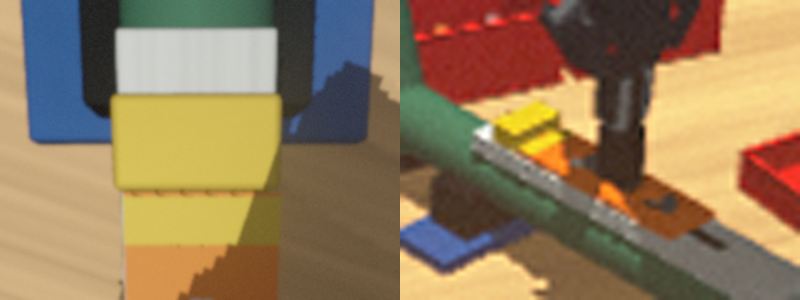

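The plate's yellow end is flush against the stop, with the seam at crop (200,190) and no gap. A small residual push remains, so I ease it off and then open.

Request:
jog_arm(
  rows=[
    {"tx": -0.4, "ty": 0, "tz": 0, "spin": 0, "fingers": 1},
    {"tx": -0.3, "ty": 0, "tz": 0, "spin": 0, "fingers": 1},
    {"tx": 0, "ty": 0, "tz": 0, "spin": 0, "fingers": 1},
    {"tx": 0, "ty": 0, "tz": 0, "spin": 0, "fingers": 1},
  ],
)

```text
time_s: 26.1
tcp_pos: [575.4, -182.0, 103.6]
tool_rot: [-0.0, 0.986, 0.165, 0.0]
contact_force: [-1.3, -0.7, -1.0]
finger_gap: 0.103
grasp_force: 68.8
```

Request:
jog_arm(
  rows=[
    {"tx": -0.3, "ty": 0, "tz": 0, "spin": 0, "fingers": 1},
    {"tx": 0, "ty": 0, "tz": 0, "spin": 0, "fingers": 1},
    {"tx": 0, "ty": 0, "tz": 0, "spin": 0, "fingers": 1},
  ],
)

```text
time_s: 26.4
tcp_pos: [575.2, -182.0, 103.7]
tool_rot: [-0.0, 0.986, 0.165, 0.001]
contact_force: [-0.4, -0.4, -1.5]
finger_gap: 0.106
grasp_force: 68.6
```

Request:
jog_arm(
  rows=[
    {"tx": 0.3, "ty": 0, "tz": 0, "spin": 0, "fingers": 1},
    {"tx": 0, "ty": 0, "tz": 0, "spin": 0, "fingers": 1},
    {"tx": 0, "ty": 0, "tz": 0, "spin": 0, "fingers": 0.7},
    {"tx": 0, "ty": 0, "tz": 0, "spin": 0, "fingers": 0.5},
    {"tx": 0, "ty": 0, "tz": 0, "spin": 0, "fingers": 0.4},
    {"tx": 0, "ty": 0, "tz": 0, "spin": 0, "fingers": 0.4},
    {"tx": 0, "ty": 0, "tz": 0, "spin": 0, "fingers": 0.4},
    {"tx": 0, "ty": 0, "tz": 0, "spin": 0, "fingers": 0.4},
  ],
  grip_force=20,
)

```text
time_s: 27.2
tcp_pos: [575.0, -182.1, 103.6]
tool_rot: [-0.0, 0.986, 0.165, 0.0]
contact_force: [-0.3, 0.3, 0.4]
finger_gap: 0.602
grasp_force: 0.0
```

Request:
jog_arm(
  rows=[
    {"tx": 0, "ty": 0, "tz": -5, "spin": 0, "fingers": 0.4},
    {"tx": 0, "ty": 0, "tz": -10, "spin": 0, "fingers": 0.4},
    {"tx": 0, "ty": 0, "tz": -20, "spin": 0, "fingers": 0.4},
    {"tx": 0, "ty": 0, "tz": -30, "spin": 0, "fingers": 0.4},
    {"tx": -10, "ty": 0, "tz": -35, "spin": 0, "fingers": 0.4},
    {"tx": -20, "ty": 0, "tz": -20, "spin": 0, "fingers": 0.4},
    {"tx": -20, "ty": 0, "tz": 0, "spin": 0, "fingers": 0.4},
    {"tx": 0, "ty": 0, "tz": 0, "spin": 0, "fingers": 0.4},
    {"tx": 0, "ty": 0, "tz": 0, "spin": 0, "fingers": 0.4},
    {"tx": 0, "ty": 0, "tz": 0, "spin": 0, "fingers": 0.4},
  ],
)

```text
time_s: 28.2
tcp_pos: [528.3, -197.6, 223.4]
tool_rot: [-0.0, 0.986, 0.166, 0.0]
contact_force: [0.3, -0.1, -0.4]
finger_gap: 0.601
grasp_force: 0.0
```

```bash
python3 - <<'E'
from h import *
C=[]
for n,b in(("wrist",(200,0,240,180)),("side",(340,185,80,60))):
    im=get_image(n);c=im["color"][...,::-1]
    x,y,w,h=b;c=c[y:y+h,x:x+w]
    C.append(cv2.resize(c,(400,300),interpolation=cv2.INTER_CUBIC))
cv2.imwrite("pics/m7.png",np.hstack(C))
E
```

```text
(no output)
```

View pics/m7.png

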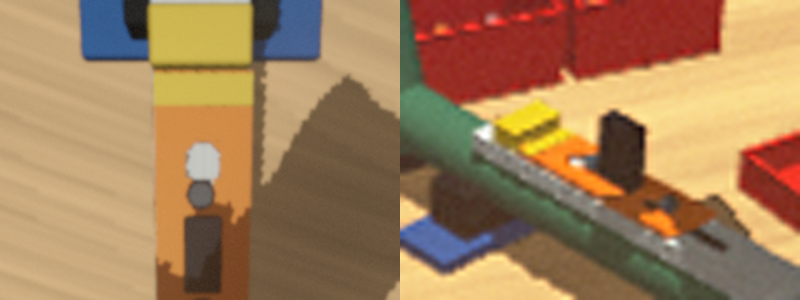

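The plate sits with its bolt neck at the slot's end (wrist crop (200,195)) and its yellow end at the stop. I'll check that seam by numbers.

```bash
python3 - <<'E'
from h import *
im=get_image("wrist");th=np.radians(19.2);a=np.array([np.cos(th),np.sin(th)])
for v in range(30,66,1):
    c=im["color"][v,305:335].mean(0).round();print(v,c,round(ray(im,320,v,89)[:2]@a,1),round(ray(im,320,v,100)[:2]@a,1)) if v>33 else 0
E
```

```text
34 [205. 183.  82.] 557.3 555.2
35 [200. 177.  78.] 556.7 554.6
36 [189. 166.  70.] 556.1 554.0
37 [170. 148.  61.] 555.5 553.4
38 [144. 123.  49.] 554.8 552.8
39 [116.  97.  40.] 554.2 552.3
40 [111.  87.  37.] 553.6 551.7
41 [139.  99.  44.] 553.0 551.1
42 [174. 127.  58.] 552.4 550.5
43 [195. 156.  71.] 551.8 549.9
44 [203. 175.  78.] 551.2 549.3
45 [206. 182.  82.] 550.6 548.7
46 [207. 184.  83.] 549.9 548.1
47 [207. 185.  83.] 549.3 547.5
48 [207. 184.  83.] 548.7 546.9
49 [207. 185.  83.] 548.1 546.3
50 [207. 185.  83.] 547.5 545.7
51 [207. 184.  83.] 546.9 545.1
52 [207. 184.  83.] 546.2 544.5
53 [207. 185.  84.] 545.6 543.9
54 [207. 185.  83.] 545.0 543.3
55 [207. 185.  84.] 544.4 542.7
56 [207. 185.  84.] 543.7 542.1
57 [207. 185.  84.] 543.1 541.5
58 [207. 185.  84.] 542.5 540.9
59 [207. 185.  84.] 541.9 540.3
60 [207. 184.  83.] 541.2 539.7
61 [206. 180.  82.] 540.6 539.1
62 [203. 168.  77.] 540.0 538.5
63 [203. 151.  72.] 539.4 537.9
64 [207. 142.  71.] 538.7 537.3
65 [209. 140.  71.] 538.1 536.7
```

```bash
python3 -c "
from rig import *
print(sign_off())"
```

```text
the job is handed in; nothing more can be done
None
```

The orange plate is on both bolts, slid home against the yellow stop and released. I then handed the job in at about 28 s. The highest push on the rail was about 14 N. The last seam measurement left a possible 0.5 mm gap at the stop, but the arm's position at release matched contact, so I left it.

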